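Dock a wireless receiver in the sound cart's sloping cradle

TASK

Lay the wireless receiver gently on the sloping deck of the cradle, its long side along the side fence, and let go so that it slides down by itself into the locating corner, fully home against both the low end stop and the side fence. Then push the clamp down the slope until you feel its sprung jaw press firmly, but not hard, on the receiver's end, and take the hand away. Leave the tape roll, mug and spare battery alone.

Things in the scene. Friction and masses are not known exactly. Their poses are not given: they have to be found in the camera images.
- receiver_centre (a point): Centre of the loose black wireless receiver, 112 long (its x) x 58 wide (y) x 38 high (z) mm, 0.26 to 0.46 kg, small screen and four buttons on top; it starts flat on the table, top up. Pinch it across the width, near the top: fingertips at least 14 mm above its underside clear the cradle's 12 mm stops. Either end may face down the slope.
- deck: Fixed sloping plate of the cradle. Origin: the locating corner on its upper face, where the inner faces of the two stops meet. x runs up the slope (22 degrees) along the side fence, y across, away from the fence (also uphill), z square to the plate. Plate: x -14 to 250, y -14 to 110 mm. Slick (friction about 0.14): a part let go slides to the corner, so let go within 20 mm of both stops.
- home (a point): Where the receiver's centre lies when fully home: deck x 56, y 29, z 19 mm, the receiver's long side along the deck's x, flat on the plate. Axes as the deck's.
- end_stop (a point): Middle of the top edge of the black end stop's inner face (deck x 0, y 52, z 12 mm): a strip across the low end, 12 mm thick, 12 high, 104 long.
- side_fence (a point): Middle of the top edge of the black side fence's inner face (deck x 63, y 0, z 12 mm): a strip along the low side, 12 mm thick, 12 high, 150 long.
- clamp_post (a point): Grip point on the clamp's upright post (16 mm diameter, square to the deck, from 33 mm below to 14 mm above this point), 60 mm above the plate at deck y 29. Axes as the deck's. It slides only along the deck's x: 90 mm of travel, its start within 15 mm of the top end (deck x 203 to 218 mm). It drags with about 8 N and stays where it is left.
- clamp: The clamp: carriage block 40 x 44 mm, top 27 mm above the plate, with post and jaw. Origin on the plate, 28 mm down the slope from the post's axis. The jaw, a 38 mm wide plate 3 to 27 mm above the deck, faces the corner; a screw sets its face 0 to 24 mm down the slope of the origin, unmeasured, each time otherwise: feel for it. Sprung 5 N/mm, 5 mm of give; right at 5 to 8 N, bad under 3 or over 13.
- tape: Bystander: black roll of tape lying flat, 100 mm across, 48 high; origin at the underside's centre.
- mug: Bystander: white mug, 78 mm across, 90 high; origin at the underside's centre.
- battery: Bystander: grey spare battery, 70 x 40 x 22 mm; origin at the underside's centre.
Mind the look-alikes: they are no part of the job. Leave any blue or orange look-alike of the part that bears receiver_centre alone.

How it is judged:
By the outcome, as a careful person would: the job done as asked, in the order asked, and still so for the second after the job is handed in, with the robot touching nothing.
It also fails if it takes over 54 s, if anything falls off the work surface, if the arm or the gripper's body presses on something with over 40 N, if the wrist force passes 120 N, or if a joint passes its speed limit or range.

ROBOT

A 6-joint arm with a two-finger parallel gripper is mounted at the origin on the work surface. World frame = base frame: x ahead of the robot, y to its left, z up, the work surface at z = 0. Lengths are in m, angles in rad, forces in N, time in s.
With the tool pointing down it reaches from about 0.375 to 0.75 m from the base axis. Payload 9 kg.
Tool frame: the origin (TCP) lies midway between the tips of the shut fingers; the grasp point (between the pads) lies 19 mm behind it; z points along the fingers, y is the direction in which the jaws open and shut (so a half turn about z gives the same grasp; the last joint's range is limited). The gripper opens to 85 mm and grips with 20 to 120 N. Pads are 22 mm wide; open, the fingers measure 114 mm over their backs; the gripper's body (76 mm by 85 mm) begins 54 mm behind the grasp point. The pads swing forward as they close: fully open they stand 13 mm farther back than shut.
Start: joints at [1.128, 0.104, 0.097, 1.564, 0, 1.353], TCP at [0.134, 0.585, 0.231] pointing down, gripper open.
Joint ranges: [-2.99, 2.99], [-0.84, 1.86], [-1.1, 1.16], [-1.84, 2.11], [-1.51, 1.56], [-3.14, 3.14]. Speed limits (rad/s): [2.22, 2.22, 2.57, 3.14, 3.14, 3.14].

INTERFACE

Orientations are given as a unit quaternion [x, y, z, w].
In Python, from workcell import * gives the robot as it stands. The module is installed in compiled form; this text tells all that it offers.
- The arm moves only by the tool step_arm, never from a script. Its argument "motion" is a list of rows, each a list of 2 entries, a list of its own where there are three numbers: the shift along the tool's x, y, z in m, then the turn, a rotation vector about the tool's x, y, z in degrees. In form: [[[dx, dy, dz], [wx, wy, wz]], ...]. A call has 1 to 12 rows; each row is the pose to reach, as a shift and turn from the pose commanded when the call began, along the tool's axes at that moment; what a row does not reach only later rows make up. A row lasts 1/8 s, in which the tool goes at most 62.5 mm and 10.7 degrees, less where a joint would pass 70% of its speed; a pose out of reach is approached as far as the arm can. A call with a gripper value outside its range is refused whole. "jaw" is the finger opening in m, from 0 to 0.0854, set as the call begins (left out, the last holds). The fingers move at their own pace and stop on an object; the grip force is fixed at half the most. Time passes only in rows, so rows that repeat a pose let the fingers close. It gives the time, the measured TCP pose, the force and the opening at its end, in the units of the state.
- observe(): the state, without advancing time (a new reading comes with each control period).
- get_image(name): name is "scene" or "top" or "wrist"; returns the picture (400x640x3 uint8, blue, green, red); there is no depth.
- camera_params(name): a dict with "mtx" (3x3 intrinsics, pixels), "k1" (the pictures are not rectified: a ray, as slopes to the right and down, at radius r is drawn at 1 + k1 r^2 times it, then the intrinsics apply), "world_to_cam" (4x4, takes a point from world to camera coordinates). Camera axes: x right, y up, looking along -z (the intrinsics and any distortion apply to the point x, -y, -z); pixel columns grow to the right and rows downward; lengths in m; the calibration is good to about 2 mm. A picture is of the moment at which its call begins: read the wrist's pose just before it. camera_params takes no time and is no camera call; for the wrist camera it gives the pose at the moment of the call.
- close_job(): hands the job in, once; it reports no verdict.
Trained networks look in the newest picture that a camera, given by its name, has taken for a name from the list of things; names that differ only in an ending like _2 or _b are one class to them, and where a whole thing is asked for, a point or a joint stands for the part that bears it (a point fixed in the world has none). Each returns a list of dicts, best first, with "score" (0 to 1); they miss things now and then, are a little off and sometimes report something else, mostly with a low value. They report only what shows in the picture. A call takes as long as a camera call. They do not tell look-alikes from the thing itself.
- search_frame(camera, label): "position" ([x, y, z] in m, in world coordinates, good to about 4 mm: the middle of the surface that is visible of it).
- silhouettes(camera, label): "region" (400x640 bool, what is visible of it).
- place_of(camera, label): "position" ([x, y, z] in m, in world coordinates, good to about 4 mm: a listed point, or the origin of a listed thing).
The state is a dict: "time_s": time; "joint_positions": joint angles; "joint_vel": joint speeds; "effort": joint torques, N m; "position": TCP position; "tcp_rot": TCP orientation; "contact_force": force on the tool from outside, world axes, zero at the start; "ft_torque": the same for the moment, N m; "gripper_width": finger opening in m.
Only numpy, scipy, OpenCV 4.12 (cv2) and the standard library are available. Lean on these libraries where they do the work, as an engineer would, in place of code of your own. Each camera call takes 0.05 s, during which the arm holds its last target.

## Working session

There is one attempt and no reset: what is moved stays moved. The work goes in short steps, Python scripts to look and compute and a tool call to move; the robot and the scene stay as the last step left them, time stands still between calls to the robot, and variables do not carry over. Pictures are saved under pics/ and viewed, and the job is handed in when it is done.

Besides the shell and the picture viewer there is one more tool, called after ">>>" as name([rows], argument=value, ...), one row to a line, values as JSON. step_arm: Moves the arm, as the interface text tells. Its arguments: {"type":"object","properties":{"motion":{"type":"array"},"jaw":{"type":"number"}},"required":["motion"]}

```bash
mkdir -p pics
python3 - <<'E'
from workcell import *
import cv2
s=observe();print(s)
for n in ["scene","top","wrist"]:
    im=get_image(n);cv2.imwrite(f"pics/{n}0.png",im)
    if n!="wrist":
        for l in ["receiver_centre","deck","home","end_stop","side_fence","clamp_post","clamp","tape","mug","battery"]:
            print(n,l,[(round(d["score"],2),[round(float(v),4) for v in d["position"]]) for d in place_of(n,l)])
    p=camera_params(n);print(n,p)
print(observe()["time_s"])
E
```

```text
{'time_s': 0.0, 'joint_positions': array([1.12828617e+00, 1.04704519e-01, 9.64474550e-02, 1.56389306e+00,
       1.34009403e-05, 1.35312080e+00]), 'joint_vel': array([-0.00038613, -0.00135488,  0.00039306,  0.00108501, -0.00050942,
        0.00024023]), 'effort': array([ 1.72210643e-03, -5.56950903e+01,  5.03634131e+01,  1.76758342e-02,
       -3.48896829e-04,  7.09055001e-06]), 'position': array([0.13359134, 0.58459241, 0.23050726]), 'tcp_rot': array([ 1.12180662e-01,  9.93687597e-01, -6.38180124e-04, -2.25741619e-04]), 'contact_force': array([ 0.25714783, -0.0849987 ,  0.14409668]), 'ft_torque': array([ 0.04779747,  0.01140439, -0.06640062]), 'gripper_width': 0.08572904545703038}
scene receiver_centre [(0.73, [0.5042, 0.3212, 0.0185]), (0.65, [0.5563, 0.1678, 0.0178]), (0.62, [0.4848, 0.0327, 0.0186])]
scene deck [(0.6, [0.589, -0.1377, 0.0361])]
scene home [(0.9, [0.5426, -0.1626, 0.0872])]
scene end_stop [(0.94, [0.6032, -0.181, 0.0583])]
scene side_fence [(0.71, [0.5321, -0.135, 0.0685])]
scene clamp_post [(0.85, [0.4244, -0.1563, 0.1764]), (0.34, [0.5577, 0.1678, 0.0186])]
scen
[... 1772 characters left out ...]
6068e-03,  9.86952146e-01,
        -8.33614519e-01],
       [ 0.00000000e+00,  0.00000000e+00,  0.00000000e+00,
         1.00000000e+00]])}
wrist {'mtx': array([[345.89753838,   0.        , 316.99411628],
       [  0.        , 345.89753838, 202.0797249 ],
       [  0.        ,   0.        ,   1.        ]]), 'k1': -0.049960424603619186, 'world_to_cam': array([[ 2.22561309e-01,  9.74918646e-01, -3.13121434e-04,
        -5.99782859e-01],
       [-9.25930706e-01,  2.11277445e-01, -3.13072146e-01,
         4.07722365e-02],
       [-3.05153717e-01,  6.99676753e-02,  9.49729295e-01,
        -3.81084366e-01],
       [ 0.00000000e+00,  0.00000000e+00,  0.00000000e+00,
         1.00000000e+00]])}
1.15
```

View pics/scene0.png

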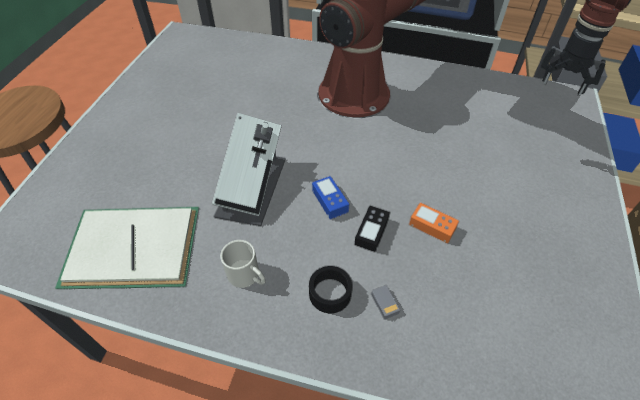

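View pics/top0.png

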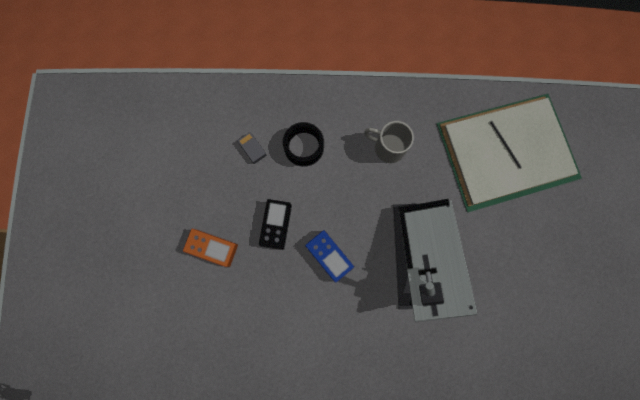

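The black receiver is at top (276,224), scene (373,228). The blue one at top (330,256) and the orange one at top (210,248) are look-alikes, since the text says the receiver is black. Next I'll confirm this in a crop and enlarge the cradle.

Run:
```python
import cv2,numpy as np
t=cv2.imread("pics/top0.png");s=cv2.imread("pics/scene0.png")
cv2.imwrite("pics/c1.png",cv2.resize(t[190:330,390:490],None,fx=5,fy=4.2,interpolation=cv2.INTER_CUBIC) if 0 else cv2.resize(t[190:330,380:500],None,fx=4.2,fy=4.2,interpolation=cv2.INTER_CUBIC))
cv2.imwrite("pics/c2.png",cv2.resize(s[105:230,200:300],None,fx=4.5,fy=4.5,interpolation=cv2.INTER_CUBIC))
cv2.imwrite("pics/c3.png",cv2.resize(t[185:285,170:370],None,fx=4,fy=4,interpolation=cv2.INTER_CUBIC))
```

```text
(no output)
```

View pics/c1.png

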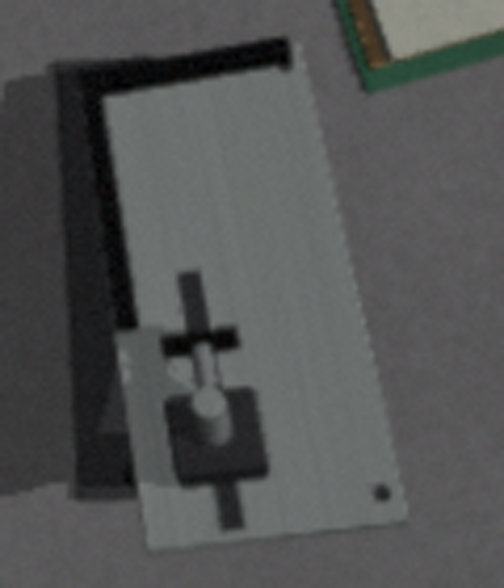

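View pics/c2.png

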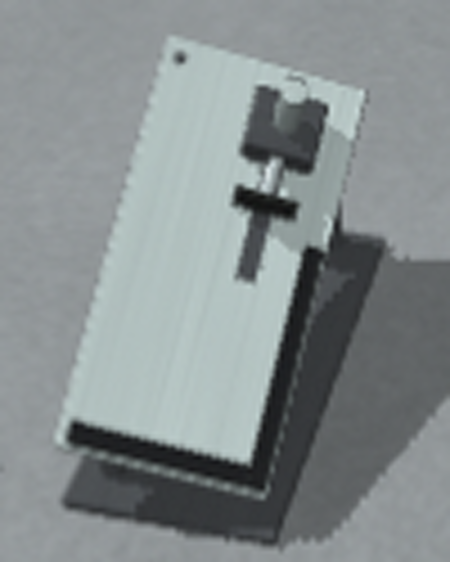

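View pics/c3.png

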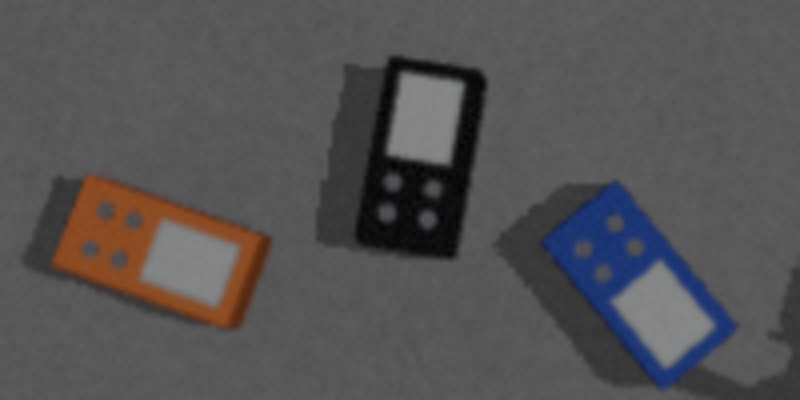

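The crop confirms it: the black receiver is the middle one, with its screen end towards +x (crop 425,115). The cradle's fence is on its left in the top view and its end stop at the far end. Next I fit the poses from the pixel corners.

```bash
cat > h.py <<'E'
import numpy as np,cv2
from scipy.optimize import least_squares
from scipy.spatial.transform import Rotation as R
def proj(p,X):
    X=np.atleast_2d(X);c=X@p["world_to_cam"][:3,:3].T+p["world_to_cam"][:3,3]
    u=np.c_[c[:,0],-c[:,1]]/-c[:,2:]; u=u*(1+p["k1"]*(u**2).sum(1,keepdims=True))
    return u*[p["mtx"][0,0],p["mtx"][1,1]]+p["mtx"][:2,2]
E
cat > fit.py <<'E'
from h import *
from workcell import camera_params
mm=1e-3
T=camera_params("top");S=camera_params("scene")
def tp(c):return np.array([380,190])+(np.array(c)+.5)/4.2-.5
def sp(c):return np.array([200,105])+(np.array(c)+.5)/4.5-.5
ct=[((250,-14,0),(150,548)),((250,110,0),(407,518)),((0,0,12),(105,97)),((138,0,12),(137,325)),((138,-12,12),(117,328)),((0,104,12),(290,68))]
cs=[((250,110,0),(170,36)),((250,-14,0),(366,92)),((-14,110,0),(57,443)),((-14,-14,0),(266,494)),((0,0,12),(253,465)),((0,104,12),(72,422)),((138,0,12),(305,248)),((138,-12,12),(327,250))]
def res(v,raw=False):
    Rm=R.from_rotvec(v[:3]);t=v[3:6]
    r1=proj(T,Rm.apply(np.array([a for a,b in ct])*mm)+t)-np.array([tp(b) for a,b in ct])
    r2=proj(S,Rm.apply(np.array([a for a,b in cs])*mm)+t+v[6:9])-np.array([sp(b) for a,b in cs])
    if raw:return r1,r2
    return np.r_[r1.ravel(),r2.ravel(),v[6:9]/.0015]
R0=R.from_matrix(np.array([[-.97,.1,.22],[0.1,-.97,.1],[.37,.1,.92]])) # rough
s=least_squares(res,np.r_[R0.as_rotvec(),.6,-.13,.04,0,0,0],loss="soft_l1")
v=s.x;M=R.from_rotvec(v[:3]).as_matrix()
if __name__=="__main__":
    print("cost",s.cost);a,b=res(v,True);print(a.round(1).tolist());print(b.round(1).tolist())
    print(M.round(4));print("orig",v[3:6].round(4),"d",v[6:].round(4))
    print("tiltx",np.degrees(np.arcsin(M[2,0])),"tilty",np.degrees(np.arcsin(M[2,1])),"normal",np.degrees(np.arccos(M[2,2])),"heading",np.degrees(np.arctan2(M[1,0],M[0,0])))
    for n,p in dict(home=(56,29,19),end=(0,52,12),fence=(63,0,12),post205=(210,29,60),clamp=(182,29,0)).items(): print(n,(M@(np.array(p)*mm)+v[3:6]).round(4))
    np.savez("deck.npz",M=M,t=v[3:6])
E
python3 fit.py
python3 - <<'E'
from h import *
from workcell import *
T=camera_params("top");S=camera_params("scene")
# receiver top corners in crop c3 (scale4 off 170,185)
c=np.array([(390,57),(486,72),(457,257),(358,241)])
px=np.array([170,185])+(c+.5)/4-.5
# intersect with z=.038
def f(v):
    cth,sn=np.cos(v[2]),np.sin(v[2])
    L=np.array([(56,29),(56,-29),(-56,-29),(-56,29)])*1e-3
    X=np.c_[v[0]+cth*L[:,0]-sn*L[:,1],v[1]+sn*L[:,0]+cth*L[:,1],np.full(4,.038)]
    return (proj(T,X)-px).ravel()
s=least_squares(f,[.55,.167,0]);print(s.x[:2],np.degrees(s.x[2]),s.fun.round(2))
E
```

```text
cost 3.2840462314352985
[[-0.9, 0.7], [0.4, 0.6], [-0.6, 0.0], [0.5, 0.1], [-0.3, 0.2], [0.3, -0.9]]
[[0.0, -0.1], [0.3, -0.5], [-0.1, 1.0], [0.2, 1.0], [-0.6, 0.3], [0.1, 0.1], [0.0, -0.6], [-0.5, 0.1]]
[[-0.9146  0.1612  0.3709]
 [-0.0406 -0.9491  0.3124]
 [ 0.4023  0.2707  0.8746]]
orig [ 0.5839 -0.1431  0.0237] d [-0.001   0.0003  0.0003]
tiltx 23.72433107561956 tilty 15.705921652671098 normal 29.007621462360323 heading -177.46121278760108
home [ 0.5444 -0.167   0.0707]
end [ 0.5968 -0.1887  0.0483]
fence [ 0.5308 -0.1419  0.0596]
post205 [ 0.4188 -0.1604  0.1685]
clamp [ 0.4221 -0.178   0.1048]
[0.55530952 0.16334145] -7.149727219922794 [ 0.04 -0.44  0.22 -0.61 -0.19  0.39 -0.07  0.62]
```

The fitted corners sit about 10 mm lower than the network points, and the slope comes out at 23.7° instead of 22°. I'll do a joint fit with the slope constraint, then look with the wrist camera close up.

```bash
cat > fit2.py <<'E'
from fit import *
net={(0,0,0):[(.589,-.1377,.0361),(.5814,-.1426,.0345)],(56,29,19):[(.5426,-.1626,.0872),(.5519,-.1644,.085)],(0,52,12):[(.6032,-.181,.0583),(.6061,-.1828,.0619)],(63,0,12):[(.5321,-.135,.0685),(.5329,-.142,.0727)]}
def res2(v):
    M=R.from_rotvec(v[:3]).as_matrix();r=[res(v)/1.0,[(np.degrees(np.arcsin(M[2,0]))-22)/.1]]
    for k,l in net.items():
        for q in l:r.append((M@(np.array(k)*mm)+v[3:6]-q)/.004)
    return np.concatenate(r)
v0=v.copy()
s=least_squares(res2,v0,loss="soft_l1");v=s.x;M=R.from_rotvec(v[:3]).as_matrix()
if __name__=="__main__":
    a,b=res(v,True);print(a.round(1).tolist());print(b.round(1).tolist())
    print(M.round(4));print("orig",v[3:6].round(4),"d",v[6:].round(4))
    print("tiltx",np.degrees(np.arcsin(M[2,0])),"tilty",np.degrees(np.arcsin(M[2,1])),"normal",np.degrees(np.arccos(M[2,2])),"heading",np.degrees(np.arctan2(M[1,0],M[0,0])))
    for n,p in dict(home=(56,29,19),end=(0,52,12),fence=(63,0,12),post205=(210,29,60),clamp=(182,29,0)).items(): print(n,(M@(np.array(p)*mm)+v[3:6]).round(4))
    np.savez("deck.npz",M=M,t=v[3:6])
E
python3 fit2.py
python3 - <<'E'
from workcell import *
from h import *
s=observe();Rt=R.from_quat(s["tcp_rot"]);print(Rt.as_matrix().round(3),s["position"])
p=camera_params("wrist");W=p["world_to_cam"];C=-W[:3,:3].T@W[:3,3];print("cam in tool",Rt.inv().apply(C-s["position"]),(Rt.as_matrix().T@W[:3,:3].T).round(3))
E
```

```text
[[-0.8, 0.8], [0.9, 0.3], [-1.3, -1.8], [0.3, -0.4], [-0.5, -0.3], [0.2, -3.2]]
[[-0.2, -0.4], [0.2, -0.6], [-0.3, 0.4], [0.5, 0.7], [-0.2, -0.3], [0.0, -0.6], [0.2, -1.0], [-0.3, -0.3]]
[[-0.9257  0.1683  0.3387]
 [-0.0529 -0.9443  0.3247]
 [ 0.3745  0.2827  0.8831]]
orig [ 0.587  -0.1393  0.0347] d [ 0.001   0.0003 -0.0015]
tiltx 21.994888921426636 tilty 16.420668032711284 normal 27.98457196571845 heading -176.7291774428029
home [ 0.5465 -0.1635  0.0806]
end [ 0.5998 -0.1845  0.06  ]
fence [ 0.5328 -0.1387  0.0689]
post205 [ 0.4178 -0.1583  0.1745]
clamp [ 0.4234 -0.1763  0.111 ]
[[-0.975  0.223  0.   ]
 [ 0.223  0.975  0.   ]
 [-0.     0.    -1.   ]] [0.13372495 0.58492368 0.23132619]
cam in tool [ 8.07706958e-02 -1.32394785e-04 -1.43179430e-01] [[ 0.     0.95   0.313]
 [ 1.    -0.     0.   ]
 [ 0.     0.313 -0.95 ]]
```

Both stops' inner faces are partly visible, so some corners I picked are base edges rather than top edges. I'll relabel them and refit.

```bash
sed -i 's/((0,0,12),(105,97)),((138,0,12),(137,325))/((0,0,0),(105,97)),((138,0,0),(137,325))/; s/((0,104,12),(290,68))\]/((0,104,0),(290,68))]/; s/((0,0,12),(253,465)),//; s/((138,0,12),(305,248))/((138,0,0),(305,248))/' fit.py; python3 fit.py; echo; python3 fit2.py
```

```text
cost 3.0217718716918953
[[-1.0, 0.2], [0.4, 0.3], [-0.6, 0.2], [0.8, 1.0], [-0.5, -0.8], [0.3, -0.4]]
[[-0.1, 0.2], [0.3, -0.4], [-0.3, 0.5], [0.4, 0.6], [-0.1, -0.5], [-0.3, 0.5], [-0.4, -0.3]]
[[-0.9274  0.1577  0.3392]
 [-0.0524 -0.9526  0.2998]
 [ 0.3704  0.2603  0.8916]]
orig [ 0.5881 -0.1398  0.0327] d [-0.0005  0.0004  0.0001]
tiltx 21.742427339528366 tilty 15.086168071067767 normal 26.918874636959085 heading -176.7683456477328
home [ 0.5472 -0.1646  0.078 ]
end [ 0.6004 -0.1857  0.057 ]
fence [ 0.5337 -0.1395  0.0668]
post205 [ 0.4183 -0.1604  0.1716]
clamp [ 0.4239 -0.1769  0.1077]

[[-1.0, 0.3], [0.7, 0.0], [-0.8, 0.0], [0.7, 0.9], [-0.6, -0.9], [0.2, -0.9]]
[[-0.2, -0.4], [0.3, -0.9], [-0.3, 0.4], [0.6, 0.5], [-0.0, -0.6], [-0.2, 0.2], [-0.3, -0.6]]
[[-0.9257  0.1617  0.3419]
 [-0.0526 -0.9502  0.307 ]
 [ 0.3745  0.2663  0.8882]]
orig [ 0.5882 -0.1387  0.0357] d [ 0.0004  0.0003 -0.0008]
tiltx 21.994105913664438 tilty 15.441279502468374 normal 27.35539581081499 heading -176.75004737533683
home [ 0.5476 -0.1633  0.0813]
end [ 0.6007 -0.1844  0.0602]
fence [ 0.534  -0.1383  0.0699]
post205 [ 0.419  -0.1588  0.1753]
clamp [ 0.4244 -0.1758  0.1116]
```

```bash
cat >> h.py <<'E'
def go(pos,Rm):
    from workcell import observe
    s=observe();Rt=R.from_quat(s["tcp_rot"])
    print("shift mm",(Rt.inv().apply(np.array(pos)-s["position"])*1e3).round(1),"turn",np.degrees((Rt.inv()*R.from_matrix(Rm)).as_rotvec()).round(2))
def deck():
    d=np.load("deck.npz");return d["M"],d["t"]
def down(head): # tool z down, tool y at heading deg
    a=np.radians(head);y=np.array([np.cos(a),np.sin(a),0]);z=np.array([0,0,-1.]);return np.c_[np.cross(y,z),y,z]
E
python3 -c "
from h import *
go([.556,.165,.12],down(82.85))"
```

```text
shift mm [-505.2 -315.3  111.3] turn [ 0.    0.   -5.73]
```

>>> step_arm([
  [[-0.505, -0.315, 0.05], [0, 0, -5.73]],
  [[-0.505, -0.315, 0.05], [0, 0, -5.73]],
  [[-0.505, -0.315, 0.05], [0, 0, -5.73]],
  [[-0.505, -0.315, 0.05], [0, 0, -5.73]],
  [[-0.505, -0.315, 0.05], [0, 0, -5.73]],
  [[-0.505, -0.315, 0.05], [0, 0, -5.73]],
  [[-0.505, -0.315, 0.05], [0, 0, -5.73]],
  [[-0.505, -0.315, 0.05], [0, 0, -5.73]],
  [[-0.505, -0.315, 0.05], [0, 0, -5.73]],
  [[-0.505, -0.315, 0.05], [0, 0, -5.73]],
  [[-0.505, -0.315, 0.111], [0, 0, -5.73]],
  [[-0.505, -0.315, 0.111], [0, 0, -5.73]],
], jaw=0.0854)

```text
time_s: 2.65
position: [0.5525, 0.1647, 0.1156]
tcp_rot: [0.063, 0.998, -0.0, -0.004]
contact_force: [-0.0, -0.2, -0.5]
gripper_width: 0.0853
```

Run:
```python
from h import *
from workcell import *
s=observe();print(s["time_s"],s["position"],s["joint_positions"].round(2))
p=camera_params("wrist");im=get_image("wrist")
# overlay predicted receiver top outline
for (cx,cy,a) in [(.556,.165,-7.15)]:
    a=np.radians(a);L=np.array([(56,29),(56,-29),(-56,-29),(-56,29)])*1e-3
    X=np.c_[cx+np.cos(a)*L[:,0]-np.sin(a)*L[:,1],cy+np.sin(a)*L[:,0]+np.cos(a)*L[:,1],np.full(4,.038)]
    cv2.polylines(im,[proj(p,X).round().astype(int)],True,(0,255,0),1)
cv2.imwrite("pics/w1.png",im)
print([(round(d["score"],2),d["position"].round(4) if hasattr(d["position"],'round') else d["position"]) for d in place_of("wrist","receiver_centre")])
```

```text
2.65 [0.55250928 0.16467746 0.11560066] [ 0.06  0.05 -0.16  1.36  0.    0.19]
[(0.68, [0.484, 0.0372, 0.0225]), (0.66, [0.5579, 0.1684, 0.0181]), (0.58, [0.4975, 0.3201, 0.0196])]
```

View pics/w1.png

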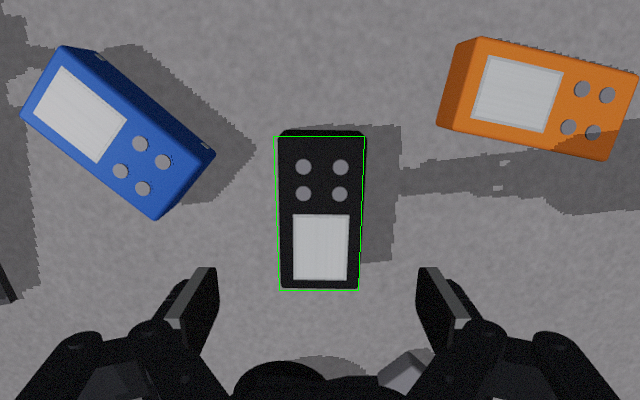

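The overlay matches the black receiver in the wrist view (centre about 320,212). I'll descend next.

>>> step_arm([
  [[0, 0, 0.04], [0, 0, 0]],
  [[0, 0, 0.08], [0, 0, 0]],
  [[0, 0, 0.1], [0, 0, 0]],
  [[0, 0, 0.104], [0, 0, 0]],
  [[0, 0, 0.104], [0, 0, 0]],
  [[0, 0, 0.104], [0, 0, 0]],
])

```text
time_s: 3.5
position: [0.5571, 0.1654, 0.0181]
tcp_rot: [0.062, 0.998, 0.0, 0.001]
contact_force: [-0.2, -0.3, -0.3]
gripper_width: 0.0853
```

```bash
python3 -c "
from h import *
from workcell import *
s=observe();print(s)
go([.556,.165,.016],down(82.85))"
```

```text
{'time_s': 3.5, 'joint_positions': array([ 6.37310213e-02,  1.19226565e-01, -2.77770726e-01,  1.17123950e+00,
        6.68605678e-05,  1.88409252e-01]), 'joint_vel': array([-0.00164089,  0.00240311, -0.00588846, -0.00336209,  0.00063129,
        0.00105161]), 'effort': array([ 4.77020221e-02, -5.37799180e+01,  4.77882171e+01,  1.02817820e-02,
        1.02581409e-03,  1.27089038e-04]), 'position': array([0.55706138, 0.1654342 , 0.01812609]), 'tcp_rot': array([6.22986527e-02, 9.98056731e-01, 1.94078545e-04, 1.26540888e-03]), 'contact_force': array([-0.20603782, -0.32263696, -0.27305056]), 'ft_torque': array([0.02789566, 0.02269434, 0.02635664]), 'gripper_width': 0.08531439462153745}
shift mm [ 1.  -0.6  2.1] turn [0.03 0.14 0.01]
```

>>> step_arm([
  [[0, 0, 0.002], [0, 0, 0]],
  [[0, 0, 0.002], [0, 0, 0]],
  [[0, 0, 0.002], [0, 0, 0]],
  [[0, 0, 0.002], [0, 0, 0]],
  [[0, 0, 0.002], [0, 0, 0]],
  [[0, 0, 0.002], [0, 0, 0]],
], jaw=0.03)

```text
time_s: 4.25
position: [0.5563, 0.1654, 0.015]
tcp_rot: [0.062, 0.998, 0.0, 0.0]
contact_force: [-0.6, 0.0, 5.2]
gripper_width: 0.057
```

>>> step_arm([
  [[0, 0, -0.02], [0, 0, 0]],
  [[0, 0, -0.06], [0, 0, 0]],
  [[0, 0, -0.11], [0, 0, 0]],
  [[0, 0, -0.15], [0, 0, 0]],
  [[0, 0, -0.17], [0, 0, 0]],
  [[0, 0, -0.17], [0, 0, 0]],
  [[0, 0, -0.17], [0, 0, 0]],
])

```text
time_s: 5.12
position: [0.5549, 0.1652, 0.1823]
tcp_rot: [0.062, 0.998, -0.0, -0.001]
contact_force: [-0.6, -0.2, -4.3]
gripper_width: 0.0569
```

Run:
```python
from h import *
from workcell import *
s=observe();print(s["time_s"],s["position"],s["contact_force"],s["gripper_width"])
im=get_image("wrist");cv2.imwrite("pics/w2.png",im)
im=get_image("scene");cv2.imwrite("pics/s2.png",im)
M,t=deck();T=np.c_[M[:,0],-M[:,1],-M[:,2]]
# receiver centre relative tcp: assume receiver x = tool x +-, centre offset measured later
for z in (.19,): 
    go([.5476,-.163,z],T)
```

```text
5.125 [0.55493641 0.16522355 0.18227341] [-0.5563882  -0.23880932 -4.25690423] 0.05694984347639019
shift mm [ -33.7 -326.6   -7.8] turn [ 18.42  20.11 -13.38]
```

View pics/w2.png

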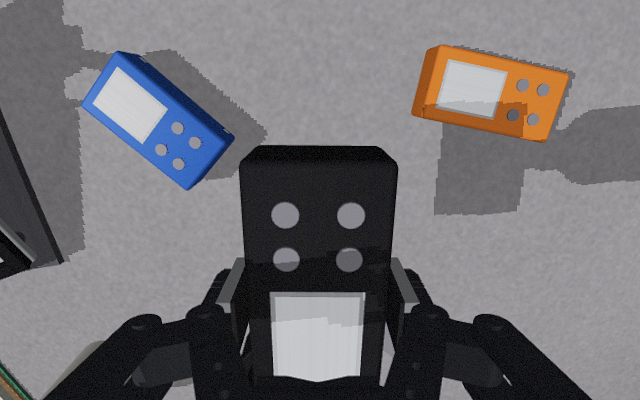

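View pics/s2.png

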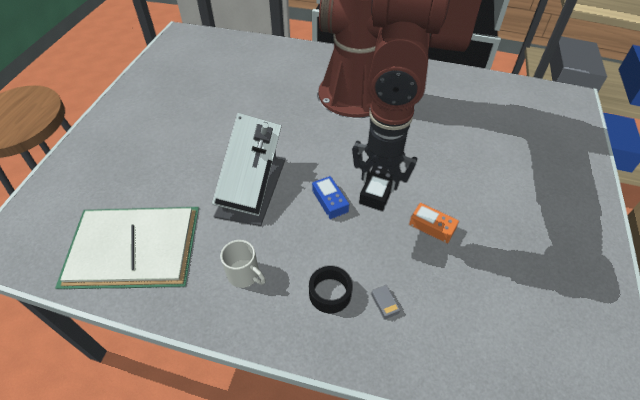

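Run:
```python
from h import *
im=cv2.imread("pics/w2.png");cv2.imwrite("pics/w2c.png",cv2.resize(im[130:390,220:420],None,fx=2.3,fy=2.3,interpolation=cv2.INTER_CUBIC)*1)
g=cv2.cvtColor(im,cv2.COLOR_BGR2GRAY);g=np.clip(g.astype(int)*4,0,255).astype(np.uint8)
cv2.imwrite("pics/w2c.png",cv2.resize(g[130:270,220:420],None,fx=4,fy=4,interpolation=cv2.INTER_CUBIC))
```

```text
(no output)
```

View pics/w2c.png

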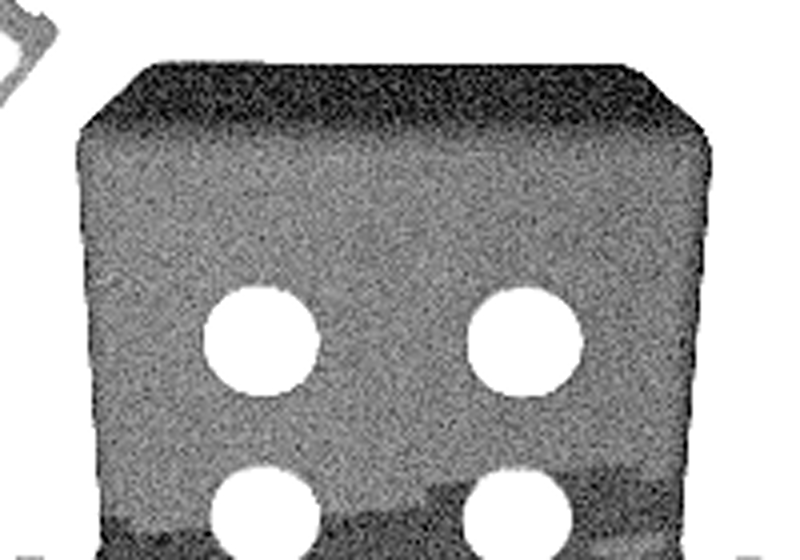

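```bash
cat > hand.py <<'E'
from h import *
K=dict(mtx=np.array([[345.9,0,317],[0,345.9,202.1],[0,0,1]]),k1=-.04996)
C=np.array([.08077,-.00013,-.14318]);A=np.array([[0,.95,.313],[1,0,0],[0,.313,-.95]]) # tool<-cam
W=np.eye(4);W[:3,:3]=A.T;W[:3,3]=-A.T@C;K["world_to_cam"]=W
px=np.array([(239.5,162.5),(397.5,162.5),(257.5,146),(377.5,146)])
side=np.array([(245,265),(390.7,265)])
def model(v):
    # v: cx,cy,cz centre in tool (mm), pitch about y, yaw about z ; receiver z = -tool z
    Rr=R.from_euler("zy",[v[4],v[3]],degrees=True)
    L=np.array([(56,-29,-19),(56,29,-19),(56,-29,19),(56,29,19)])
    # side lines: point on the top side edge nearest the row
    P=(Rr.apply(L)+v[:3])*1e-3
    return proj(K,P),Rr,v
def f(v):
    p,Rr,_=model(v);r=list((p-px).ravel())
    for i,s in enumerate((-29,29)):
        q=proj(K,(Rr.apply(np.array([(x,s,-19) for x in (20,50)]))+v[:3])*1e-3)
        u=q[0]+(q[1]-q[0])*(side[i,1]-q[0,1])/(q[1,1]-q[0,1]);r.append(u[0]-side[i,0])
    return np.array(r)
for sgn in (1,-1):
    px_=px
    if sgn<0: px=px[[1,0,3,2]];side=side[::-1]
    s=least_squares(f,[0,0,0,0,0]);print(sgn,s.x.round(2),s.cost.round(2),s.fun.round(1))
    s2=least_squares(lambda w:f([w[0],w[1],w[2],0,w[3]]),[0,0,0,0]);print(" nopitch",s2.x.round(2),s2.cost.round(2))
E
python3 hand.py
```

```text
1 [-1.03  0.24  0.02 -0.39  0.05] 3.99 [-0.5 -0.3 -0.3 -0.2 -1.1  0.3  1.9  0.4  1.2 -1. ]
 nopitch [-0.99  0.24  0.33  0.05] 4.2
-1 [-4.7226370e+04  7.5452000e+02  2.5882588e+05  7.9630000e+01
 -1.6000000e-01] 9987.48 [-79.5  -8.2  78.5  -8.2 -59.5   8.2  60.5   8.2  -0.1  -0. ]
 nopitch [-2.77836490e+05  4.43533000e+03  1.52094275e+06  3.00000000e-02] 15287.4
```

The receiver is held square: its centre is at tool (-1, 0, about -3) mm with no pitch. I'll move over the deck with the tool aligned to it and about 85 mm to spare.

Run:
```python
from h import *
M,t=deck();T=np.c_[M[:,0],-M[:,1],-M[:,2]]
go(M@(np.array([65,36,15+85])*1e-3)+t,T); print(M@(np.array([65,36,15+85])*1e-3)+t)
```

```text
shift mm [ -51.9 -306.7   23.7] turn [ 18.42  20.11 -13.38]
[ 0.56807171 -0.14558835  0.15843183]
```

>>> step_arm([
  [[-0.005, -0.025, 0], [1, 1, -0.8]],
  [[-0.013, -0.075, 0], [4, 4.4, -3]],
  [[-0.022, -0.13, 0.0], [8, 8.7, -6]],
  [[-0.032, -0.19, 0.005], [12, 13, -9]],
  [[-0.042, -0.245, 0.012], [15, 16.4, -11]],
  [[-0.048, -0.285, 0.018], [17.5, 19.1, -12.7]],
  [[-0.051, -0.302, 0.022], [18.4, 20.1, -13.4]],
  [[-0.052, -0.307, 0.024], [18.4, 20.1, -13.4]],
  [[-0.052, -0.307, 0.024], [18.4, 20.1, -13.4]],
  [[-0.052, -0.307, 0.024], [18.4, 20.1, -13.4]],
  [[-0.052, -0.307, 0.024], [18.4, 20.1, -13.4]],
])

```text
time_s: 6.6
position: [0.5694, -0.1451, 0.1609]
tcp_rot: [-0.055, 0.971, -0.148, -0.182]
contact_force: [0.8, -0.3, -3.8]
gripper_width: 0.0567
```

```bash
cat > ov.py <<'E'
from h import *
from workcell import *
import sys
def overlay(n,out):
    M,t=deck();s=observe();p=camera_params(n);im=get_image(n)
    def L(pts,c,close=True):
        X=np.array(pts)*1e-3@M.T+t;q=proj(p,X)
        if np.abs(q).max()<3000: cv2.polylines(im,[q.round().astype(int)],close,c,1)
    L([(-14,-14,0),(250,-14,0),(250,110,0),(-14,110,0)],(0,255,0))
    L([(0,0,12),(0,104,12),(-12,104,12),(-12,0,12)],(0,0,255))
    L([(-12,0,12),(138,0,12),(138,-12,12),(-12,-12,12)],(255,0,255))
    L([(138,0,0),(0,0,0),(0,104,0)],(255,255,0),False)
    cv2.imwrite(out,im)
if __name__=="__main__":
    M,t=deck();s=observe();Rt=R.from_quat(s["tcp_rot"])
    print(s["time_s"],"deck tcp mm",(M.T@(s["position"]-t)*1e3).round(1),"rot err",np.degrees((R.from_matrix(np.c_[M[:,0],-M[:,1],-M[:,2]]).inv()*Rt).as_rotvec()).round(2),"F deck",(M.T@s["contact_force"]).round(2),"w",s["gripper_width"],s["joint_positions"].round(2))
    for n in sys.argv[2:]: overlay(n,f"pics/{sys.argv[1]}_{n}.png")
E
python3 ov.py a wrist scene top
```

```text
6.6 deck tcp mm [ 64.6  36.4 102.8] rot err [ 0.   -0.27  0.01] F deck [-2.11 -0.64 -3.17] w 0.05669962251493427 [-0.27  0.45  0.3   1.69 -0.4  -0.33]
```

View pics/a_wrist.png

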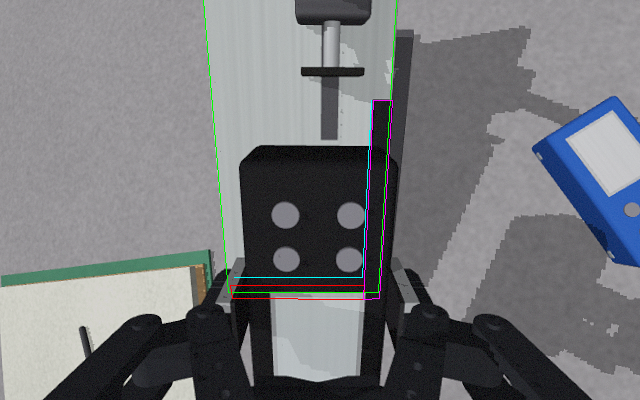

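View pics/a_scene.png

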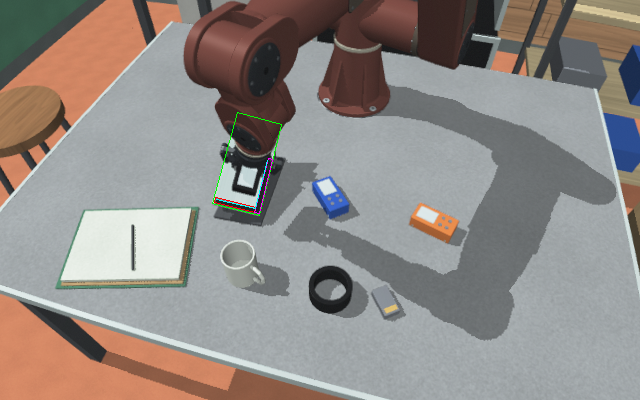

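In the wrist view the overlay lies on the plate edges and on the fence end (372,100), so the deck pose is good. I'll descend along the deck normal, then feel for the plate.

>>> step_arm([
  [[0, 0, 0.01], [0, 0, 0]],
  [[0, 0, 0.03], [0, 0, 0]],
  [[0, 0, 0.05], [0, 0, 0]],
  [[0, 0, 0.065], [0, 0, 0]],
  [[0, 0, 0.075], [0, 0, 0]],
  [[0, 0, 0.08], [0, 0, 0]],
  [[0, 0, 0.08], [0, 0, 0]],
  [[0, 0, 0.08], [0, 0, 0]],
  [[0, 0, 0.08], [0, 0, 0]],
])

```text
time_s: 7.88
position: [0.5425, -0.1703, 0.0896]
tcp_rot: [-0.055, 0.97, -0.148, -0.183]
contact_force: [0.5, -0.2, -1.7]
gripper_width: 0.0568
```

```bash
python3 ov.py b wrist
```

```text
7.875 deck tcp mm [64.2 37.  22.5] rot err [ 0.   -0.24  0.04] F deck [-1.09 -0.18 -1.37] w 0.0567845143538885 [-0.32  0.4   0.11  1.53 -0.41 -0.38]
```

View pics/b_wrist.png

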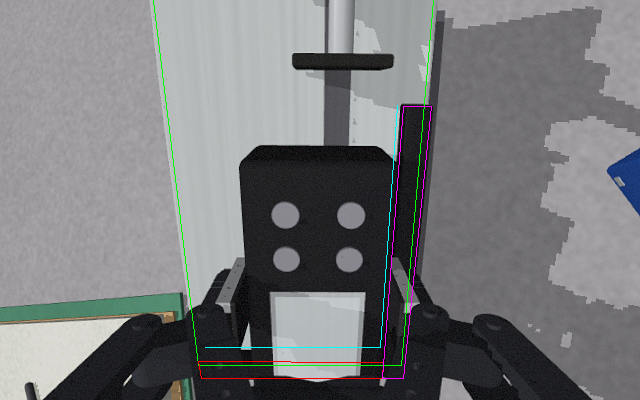

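>>> step_arm([
  [[0, 0, 0.001], [0, 0, 0]],
  [[0, 0, 0.002], [0, 0, 0]],
  [[0, 0, 0.002], [0, 0, 0]],
])

```text
time_s: 8.3
position: [0.5413, -0.1709, 0.0872]
tcp_rot: [-0.055, 0.97, -0.147, -0.183]
contact_force: [0.5, 0.2, -2.6]
gripper_width: 0.0565
```

```bash
python3 ov.py c
```

```text
8.3 deck tcp mm [64.4 36.8 19.8] rot err [-0.02 -0.19  0.03] F deck [-1.45 -0.81 -2.11] w 0.056545730086382376 [-0.32  0.39  0.1   1.52 -0.41 -0.38]
```

>>> step_arm([
  [[0, 0, 0.001], [0, 0, 0]],
  [[0, 0, 0.002], [0, 0, 0]],
  [[0, 0, 0.002], [0, 0, 0]],
])

```text
time_s: 8.68
position: [0.5407, -0.1716, 0.0854]
tcp_rot: [-0.055, 0.97, -0.148, -0.183]
contact_force: [-0.7, 0.6, -3.7]
gripper_width: 0.0567
```

```bash
python3 ov.py c
```

```text
8.675 deck tcp mm [64.4 36.8 17.8] rot err [-0.02 -0.19  0.03] F deck [-0.79 -1.69 -3.29] w 0.05666892261828483 [-0.32  0.39  0.1   1.52 -0.41 -0.38]
```

>>> step_arm([
  [[0, 0, 0.001], [0, 0, 0]],
  [[0, 0, 0.0015], [0, 0, 0]],
  [[0, 0, 0.0015], [0, 0, 0]],
])

```text
time_s: 9.05
position: [0.5405, -0.172, 0.0846]
tcp_rot: [-0.055, 0.97, -0.148, -0.183]
contact_force: [0.8, 1.9, -0.5]
gripper_width: 0.0564
```

>>> step_arm([
  [[0, 0, 0.001], [0, 0, 0]],
  [[0, 0, 0.001], [0, 0, 0]],
  [[0, 0, 0.001], [0, 0, 0]],
])

```text
time_s: 9.43
position: [0.5406, -0.1721, 0.0845]
tcp_rot: [-0.055, 0.971, -0.148, -0.182]
contact_force: [3.0, 6.2, 6.1]
gripper_width: 0.057
```

```bash
python3 ov.py c
```

```text
9.425 deck tcp mm [64.1 37.  16.8] rot err [ 0.02 -0.29  0.04] F deck [-0.85 -3.74  8.32] w 0.05698965429385269 [-0.32  0.39  0.09  1.52 -0.41 -0.39]
```

The receiver is on the plate with about 10 N of contact at TCP z 16.8. I'll ease off 1 mm and let go.

>>> step_arm([
  [[0, 0, -0.001], [0, 0, 0]],
  [[0, 0, -0.001], [0, 0, 0]],
])

```text
time_s: 9.68
position: [0.5405, -0.172, 0.0845]
tcp_rot: [-0.055, 0.97, -0.148, -0.183]
contact_force: [2.4, 3.0, 2.9]
gripper_width: 0.0567
```

>>> step_arm([
  [[0, 0, 0], [0, 0, 0]],
  [[0, 0, 0], [0, 0, 0]],
  [[0, 0, 0], [0, 0, 0]],
  [[0, 0, 0], [0, 0, 0]],
  [[0, 0, 0], [0, 0, 0]],
  [[0, 0, 0], [0, 0, 0]],
], jaw=0.0854)

```text
time_s: 10.42
position: [0.5403, -0.172, 0.0842]
tcp_rot: [-0.055, 0.97, -0.148, -0.183]
contact_force: [1.0, -1.1, 0.1]
gripper_width: 0.0855
```

>>> step_arm([
  [[0, 0, -0.02], [0, 0, 0]],
  [[0, 0, -0.06], [0, 0, 0]],
  [[0, 0, -0.1], [0, 0, 0]],
  [[0, 0, -0.11], [0, 0, 0]],
  [[0, 0, -0.11], [0, 0, 0]],
  [[0, 0, -0.11], [0, 0, 0]],
])

```text
time_s: 11.18
position: [0.5767, -0.1385, 0.1805]
tcp_rot: [-0.055, 0.97, -0.147, -0.184]
contact_force: [-0.4, 0.1, 0.3]
gripper_width: 0.0853
```

```bash
python3 ov.py d wrist scene top
```

```text
11.175 deck tcp mm [ 64.9  36.5 124.7] rot err [-0.06 -0.08 -0.  ] F deck [ 0.48 -0.11  0.14] w 0.08526454507926344 [-0.26  0.48  0.37  1.74 -0.39 -0.32]
```

View pics/d_wrist.png

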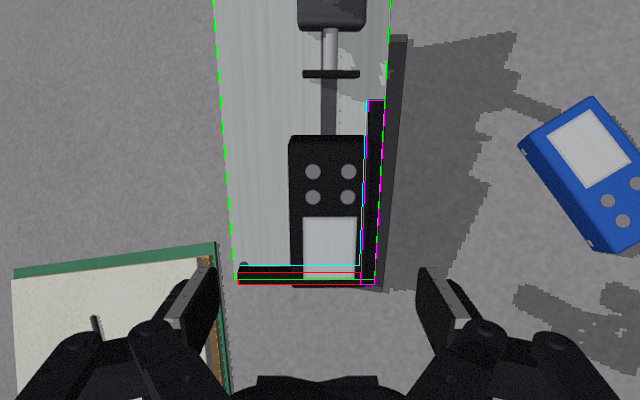

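The receiver slid down to the corner (wrist 328,212). I'll check it against the home outline in an enlarged crop.

Run:
```python
from h import *
from workcell import *
M,t=deck();p=camera_params("wrist")
print([(round(d["score"],2),(M.T@(np.array(d["position"])-t)*1e3).round(1)) for d in place_of("wrist","receiver_centre")])
for l in ["clamp_post","clamp","deck"]:print(l,[(round(d["score"],2),(M.T@(np.array(d["position"])-t)*1e3).round(1)) for d in place_of("wrist",l)])
im=get_image("wrist");c=im[120:300,210:400];c=cv2.convertScaleAbs(c,alpha=2.5);k=4
c=cv2.resize(c,None,fx=k,fy=k,interpolation=cv2.INTER_CUBIC)
def L(pts,col,close=True):
    q=(proj(p,np.array(pts)*1e-3@M.T+t)-[210,120]+.5)*k-.5;cv2.polylines(c,[q.round().astype(int)],close,col,1)
L([(0,0,38),(112,0,38),(112,58,38),(0,58,38)],(0,255,0))
L([(112,0,38),(112,0,0),(112,58,0),(112,58,38)],(0,255,255))
L([(0,0,12),(0,104,12),(0,104,0)],(0,0,255),False)
cv2.imwrite("pics/d1.png",c)
```

```text
[(0.88, array([  78.9, -190. ,    8.2])), (0.82, array([53.7, 26.3, 17.6]))]
clamp_post []
clamp [(0.79, array([174.9,  26.2,   3.1]))]
deck [(0.78, array([ 1.8, -0.9, -1.4])), (0.65, array([56.5, 29.7, 16.9]))]
```

View pics/d1.png

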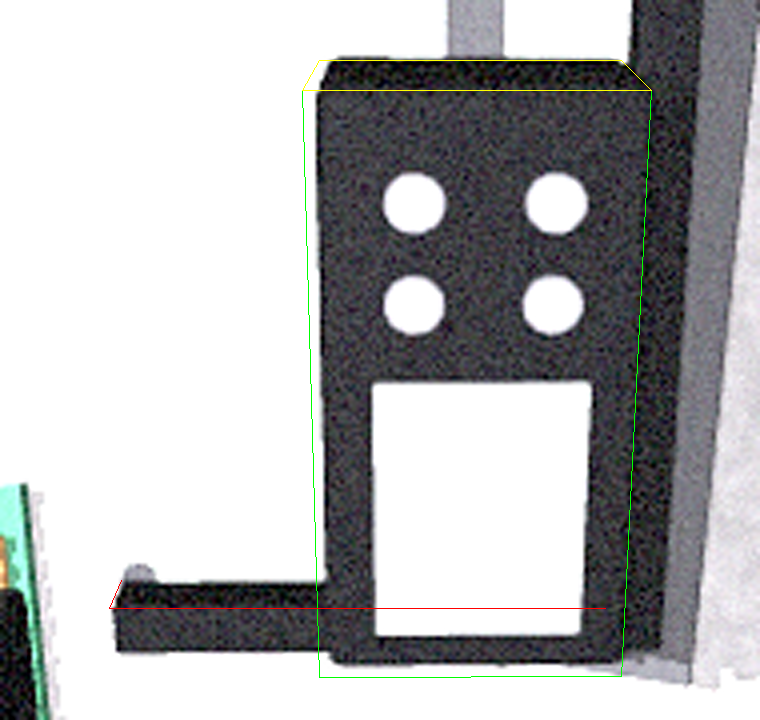

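The receiver lies on the home outline to within about 1.5 mm. The same small lateral shift shows on the end stop, so this is the calibration offset and the receiver looks seated. Now the clamp: I'll move above the post and look.

>>> step_arm([
  [[0.02, 0.001, 0], [0, 0, 0]],
  [[0.06, 0.003, 0], [0, 0, 0]],
  [[0.1, 0.005, 0], [0, 0, 0]],
  [[0.13, 0.007, 0], [0, 0, 0]],
  [[0.14, 0.008, 0], [0, 0, 0]],
  [[0.14, 0.008, 0], [0, 0, 0]],
  [[0.14, 0.008, 0], [0, 0, 0]],
])

```text
time_s: 12.45
position: [0.447, -0.1381, 0.2313]
tcp_rot: [-0.055, 0.97, -0.147, -0.183]
contact_force: [-0.1, 0.1, -0.2]
gripper_width: 0.0857
```

```bash
python3 ov.py e wrist scene
python3 - <<'E'
from h import *
from workcell import *
M,t=deck()
for l in ["clamp_post","clamp","receiver_centre","deck"]:print(l,[(round(d["score"],2),(M.T@(np.array(d["position"])-t)*1e3).round(1)) for d in place_of("wrist",l)])
print([(M.T@(np.array(q)-t)*1e3).round(1) for q in [(.4244,-.1563,.1764),(.4269,-.1558,.1703),(.4306,-.1761,.1103),(.4332,-.1737,.1111)]])
E
```

```text
12.45 deck tcp mm [204.   28.8 125.6] rot err [-0.03 -0.18  0.02] F deck [ 0.01 -0.12 -0.2 ] w 0.0856795771801228 [-0.32  0.05 -0.02  1.74 -0.41 -0.38]
clamp_post [(0.7, array([204.8,  24.8,  60.3]))]
clamp [(0.58, array([173.2,  24.3,   3.1]))]
receiver_centre [(0.96, array([54.8, 23.5, 16.7])), (0.6, array([  83.1, -189. ,    5.4]))]
deck [(0.94, array([-1.2, -0.7,  0.4]))]
[array([205.3,  27.7,  63.6]), array([200.7,  26. ,  59.1]), array([175.8,  30. ,   0.9]), array([173.6,  28.3,   3.2])]
```

View pics/e_wrist.png

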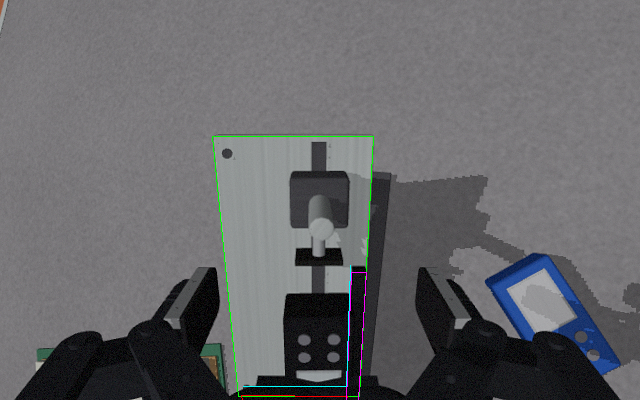

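Run:
```python
from h import *
from workcell import *
M,t=deck();p=camera_params("wrist");im=cv2.imread("pics/e_wrist.png")
cv2.imwrite("pics/e1.png",cv2.resize(im[130:320,260:380],None,fx=4,fy=4,interpolation=cv2.INTER_CUBIC))
for z,q in ((74,(321,229.5)),):
    s=least_squares(lambda v:proj(p,(M@(np.array([v[0],v[1],z])*1e-3)+t))[0]-q,[200,29]);print(z,s.x)
# carriage upper top edge px(318,171) at z=27: x=post+? ; jaw top-face front
for z,q in ((27,(319.5,171.5)),(27,(319,248)),(3,(319,265))):
    s=least_squares(lambda v:proj(p,(M@(np.array([v[0],v[1],z])*1e-3)+t))[0]-q,[200,29]);print(z,s.x)
```

```text
74 [203.54841499  26.47015899]
27 [228.5346562   27.11755152]
27 [168.2092263   27.37143618]
3 [140.31196388  27.19221903]
```

View pics/e1.png

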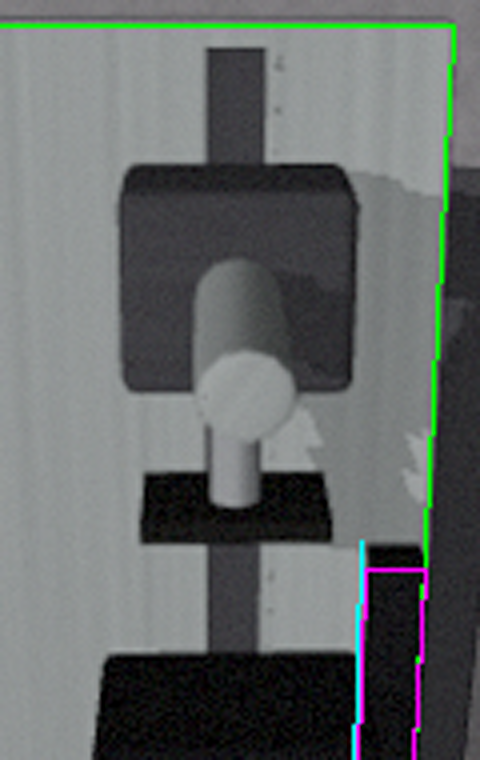

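Run:
```python
from h import *
from workcell import *
M,t=deck();p=camera_params("wrist")
for n,z,q in (("jaw",27,(319,265.5)),("rec low edge",0,(319,293.5)),("rec low edge top",38,(319,293.5))):
    s=least_squares(lambda v:proj(p,(M@(np.array([v[0],v[1],z])*1e-3)+t))[0]-q,[150,29]);print(n,z,s.x)
go(M@(np.array([204,27,42])*1e-3)+t,np.c_[M[:,0],-M[:,1],-M[:,2]])
```

```text
jaw 27 [153.03079062  27.3442904 ]
rec low edge 0 [109.75966176  27.12042347]
rec low edge top 38 [134.68946423  27.36992163]
shift mm [-0.2  1.7 83.8] turn [ 0.03  0.17 -0.01]
```

Post at about deck x 204, y 27 in my fit. The jaw face is roughly at 153, so contact should come after about 40 mm of travel. I'll descend over the post.

>>> step_arm([
  [[0, 0.0017, 0.01], [0, 0.17, 0]],
  [[0, 0.0017, 0.04], [0, 0.17, 0]],
  [[0, 0.0017, 0.065], [0, 0.17, 0]],
  [[0, 0.0017, 0.08], [0, 0.17, 0]],
  [[0, 0.0017, 0.084], [0, 0.17, 0]],
  [[0, 0.0017, 0.084], [0, 0.17, 0]],
  [[0, 0.0017, 0.084], [0, 0.17, 0]],
])

```text
time_s: 13.62
position: [0.4183, -0.1623, 0.1575]
tcp_rot: [-0.055, 0.97, -0.148, -0.184]
contact_force: [0.4, -0.3, -1.0]
gripper_width: 0.0852
```

```bash
python3 ov.py f wrist
```

```text
13.625 deck tcp mm [204.2  27.4  42.8] rot err [ 0.02 -0.09  0.05] F deck [-0.72  0.11 -0.83] w 0.08522845755313518 [-0.38 -0.02 -0.23  1.58 -0.42 -0.45]
```

View pics/f_wrist.png

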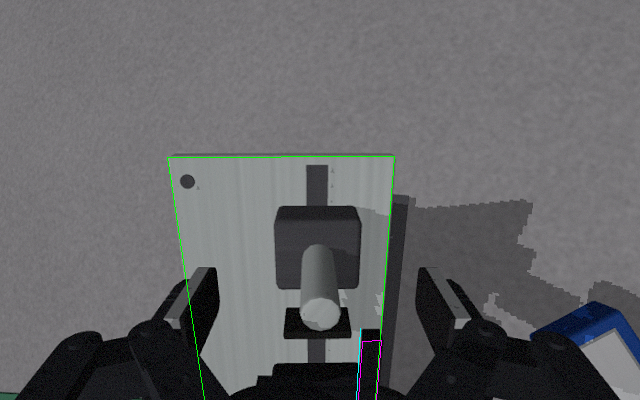

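The post top is at (320,314) against a finger mid-line of 317.5, about 1 mm off centre. I'll correct by 1 mm and close.

>>> step_arm([
  [[0, 0.001, 0], [0, 0, 0]],
  [[0, 0.001, 0], [0, 0, 0]],
  [[0, 0.001, 0], [0, 0, 0]],
  [[0, 0.001, 0], [0, 0, 0]],
  [[0, 0.001, 0], [0, 0, 0]],
  [[0, 0.001, 0], [0, 0, 0]],
  [[0, 0.001, 0], [0, 0, 0]],
  [[0, 0.001, 0], [0, 0, 0]],
  [[0, 0.001, 0], [0, 0, 0]],
], jaw=0.012)

```text
time_s: 14.8
position: [0.4177, -0.1616, 0.1568]
tcp_rot: [-0.055, 0.97, -0.148, -0.184]
contact_force: [0.8, -4.4, 3.4]
gripper_width: 0.0145
```

```bash
python3 ov.py f
```

```text
14.8 deck tcp mm [204.4  26.5  42.2] rot err [ 0.02 -0.04  0.06] F deck [0.72 5.18 1.92] w 0.014474300654120155 [-0.38 -0.02 -0.23  1.58 -0.42 -0.44]
```

>>> step_arm([
  [[-0.003, -0.0007, 0], [0, 0, 0]],
  [[-0.008, -0.0007, 0], [0, 0, 0]],
  [[-0.014, -0.0007, 0], [0, 0, 0]],
  [[-0.02, -0.0007, 0], [0, 0, 0]],
  [[-0.025, -0.0007, 0], [0, 0, 0]],
  [[-0.028, -0.0007, 0], [0, 0, 0]],
  [[-0.03, -0.0007, 0], [0, 0, 0]],
  [[-0.03, -0.0007, 0], [0, 0, 0]],
])

```text
time_s: 15.8
position: [0.445, -0.1602, 0.1458]
tcp_rot: [-0.055, 0.97, -0.147, -0.185]
contact_force: [-3.2, -0.9, 6.8]
gripper_width: 0.014
```

```bash
python3 ov.py g wrist
```

```text
15.8 deck tcp mm [175.   26.6  42.2] rot err [-0.03  0.04 -0.01] F deck [5.51 2.12 4.67] w 0.014034943249860158 [-0.36  0.07 -0.16  1.57 -0.42 -0.42]
```

View pics/g_wrist.png

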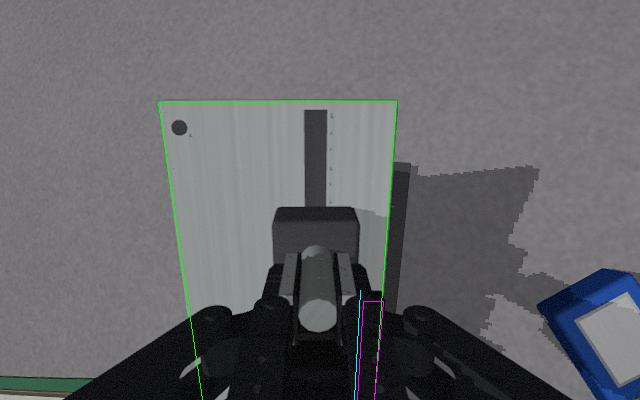

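>>> step_arm([
  [[-0.001, 0, 0], [0, 0, 0]],
  [[-0.002, 0, 0], [0, 0, 0]],
  [[-0.003, 0, 0], [0, 0, 0]],
  [[-0.004, 0, 0], [0, 0, 0]],
])

```text
time_s: 16.35
position: [0.4484, -0.1601, 0.1444]
tcp_rot: [-0.055, 0.97, -0.148, -0.185]
contact_force: [-3.9, -1.0, 8.9]
gripper_width: 0.0146
```

>>> step_arm([
  [[-0.001, 0, 0], [0, 0, 0]],
  [[-0.002, 0, 0], [0, 0, 0]],
])

```text
time_s: 16.6
position: [0.4503, -0.1599, 0.1436]
tcp_rot: [-0.055, 0.97, -0.148, -0.185]
contact_force: [-5.3, -0.8, 7.4]
gripper_width: 0.0144
```

```bash
python3 ov.py g
```

```text
16.6 deck tcp mm [169.3  26.6  42.2] rot err [-0.03  0.06 -0.01] F deck [7.69 1.88 4.53] w 0.014431038399120215 [-0.35  0.09 -0.15  1.57 -0.42 -0.42]
```

>>> step_arm([
  [[-0.001, 0, 0], [0, 0, 0]],
  [[-0.002, 0, 0], [0, 0, 0]],
])

```text
time_s: 16.85
position: [0.4521, -0.1598, 0.1428]
tcp_rot: [-0.055, 0.97, -0.148, -0.185]
contact_force: [-3.8, -0.5, 8.6]
gripper_width: 0.0146
```

>>> step_arm([
  [[-0.0005, 0, 0], [0, 0, 0]],
  [[-0.001, 0, 0], [0, 0, 0]],
])

```text
time_s: 17.1
position: [0.4531, -0.1598, 0.1425]
tcp_rot: [-0.055, 0.97, -0.148, -0.185]
contact_force: [-4.5, -1.4, 8.4]
gripper_width: 0.0146
```

```bash
python3 ov.py g wrist
```

```text
17.1 deck tcp mm [166.3  26.7  42.2] rot err [-0.03  0.06 -0.01] F deck [7.41 2.83 5.52] w 0.014632579157645143 [-0.35  0.1  -0.14  1.57 -0.42 -0.42]
```

View pics/g_wrist.png

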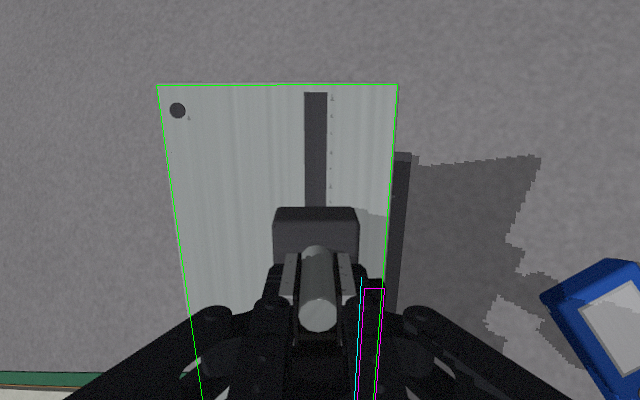

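>>> step_arm([
  [[-0.0005, 0, 0], [0, 0, 0]],
  [[-0.001, 0, 0], [0, 0, 0]],
])

```text
time_s: 17.4
position: [0.454, -0.1598, 0.1421]
tcp_rot: [-0.055, 0.97, -0.148, -0.185]
contact_force: [-4.5, -1.1, 9.1]
gripper_width: 0.0146
```

>>> step_arm([
  [[-0.0005, 0, 0], [0, 0, 0]],
  [[-0.001, 0, 0], [0, 0, 0]],
])

```text
time_s: 17.65
position: [0.4549, -0.1597, 0.1418]
tcp_rot: [-0.055, 0.97, -0.148, -0.185]
contact_force: [-4.3, -1.4, 7.8]
gripper_width: 0.0143
```

```bash
python3 ov.py g
```

```text
17.65 deck tcp mm [164.3  26.7  42.2] rot err [-0.03  0.07 -0.01] F deck [6.99 2.67 4.99] w 0.014330315694410017 [-0.35  0.1  -0.13  1.57 -0.42 -0.41]
```

>>> step_arm([
  [[-0.0005, 0, 0], [0, 0, 0]],
  [[-0.001, 0, 0], [0, 0, 0]],
])

```text
time_s: 17.9
position: [0.4555, -0.1597, 0.1415]
tcp_rot: [-0.055, 0.97, -0.148, -0.186]
contact_force: [-7.5, -0.7, 10.0]
gripper_width: 0.0145
```

>>> step_arm([
  [[-0.0005, 0, 0], [0, 0, 0]],
  [[-0.001, 0, 0], [0, 0, 0]],
])

```text
time_s: 18.15
position: [0.456, -0.1596, 0.1413]
tcp_rot: [-0.055, 0.97, -0.148, -0.186]
contact_force: [-8.9, 0.2, 11.9]
gripper_width: 0.0146
```

```bash
python3 ov.py g
```

```text
18.15 deck tcp mm [163.1  26.6  42.1] rot err [-0.02  0.16 -0.04] F deck [12.67  1.52  7.58] w 0.014629817552998681 [-0.35  0.11 -0.13  1.57 -0.42 -0.41]
```

Contact came at about 164.2. The total is now 12.7 N against 7.4 N drag, which puts about 5.3 N on the jaw. A touch more.

>>> step_arm([
  [[-0.0005, 0, 0], [0, 0, 0]],
  [[-0.0005, 0, 0], [0, 0, 0]],
  [[-0.0005, 0, 0], [0, 0, 0]],
])

```text
time_s: 18.52
position: [0.4563, -0.1596, 0.1412]
tcp_rot: [-0.055, 0.97, -0.148, -0.186]
contact_force: [-9.3, -0.8, 12.6]
gripper_width: 0.0143
```

```bash
python3 ov.py g
```

```text
18.525 deck tcp mm [162.8  26.7  42.2] rot err [-0.02  0.18 -0.04] F deck [13.35  2.61  7.73] w 0.014300876866088844 [-0.35  0.11 -0.13  1.57 -0.42 -0.41]
```

The jaw is now at about 6 to 6.5 N by force and by travel (1.4 mm). I'll unload the arm so that opening can't nudge the clamp.

>>> step_arm([
  [[0.001, 0, 0], [0, 0, 0]],
  [[0.002, 0, 0], [0, 0, 0]],
  [[0.002, 0, 0], [0, 0, 0]],
])

```text
time_s: 18.9
position: [0.4562, -0.1597, 0.1412]
tcp_rot: [-0.055, 0.97, -0.148, -0.184]
contact_force: [1.3, 0.1, 4.1]
gripper_width: 0.0147
```

```bash
python3 ov.py g
```

```text
18.9 deck tcp mm [162.9  26.7  42.1] rot err [-0.03 -0.05  0.03] F deck [0.35 1.18 4.09] w 0.014735006690305535 [-0.35  0.11 -0.13  1.57 -0.42 -0.41]
```

>>> step_arm([
  [[0, 0, 0], [0, 0, 0]],
  [[0, 0, 0], [0, 0, 0]],
  [[0, 0, 0], [0, 0, 0]],
  [[0, 0, 0], [0, 0, 0]],
  [[0, 0, 0], [0, 0, 0]],
  [[0, 0, 0], [0, 0, 0]],
  [[0, 0, 0], [0, 0, 0]],
], jaw=0.0854)

```text
time_s: 19.77
position: [0.4561, -0.1598, 0.1412]
tcp_rot: [-0.055, 0.97, -0.148, -0.184]
contact_force: [0.5, 0.3, -0.8]
gripper_width: 0.0854
```

>>> step_arm([
  [[0, 0, -0.02], [0, 0, 0]],
  [[0, 0, -0.06], [0, 0, 0]],
  [[0, 0, -0.1], [0, 0, 0]],
  [[0, 0, -0.12], [0, 0, 0]],
  [[0, 0, -0.12], [0, 0, 0]],
  [[0, 0, -0.12], [0, 0, 0]],
])

```text
time_s: 20.52
position: [0.4967, -0.1231, 0.2467]
tcp_rot: [-0.055, 0.97, -0.147, -0.185]
contact_force: [-0.4, 0.3, -0.8]
gripper_width: 0.0857
```

```bash
python3 ov.py h wrist scene
python3 - <<'E'
from h import *
from workcell import *
M,t=deck()
for l in ["clamp_post","receiver_centre","deck"]:print(l,[(round(d["score"],2),(M.T@(np.array(d["position"])-t)*1e3).round(1)) for d in place_of("wrist",l)])
im=cv2.imread("pics/h_wrist.png");c=cv2.convertScaleAbs(im[160:330,200:400],alpha=2.2)
cv2.imwrite("pics/h1.png",cv2.resize(c,None,fx=4,fy=3.5*4/3.5*.85,interpolation=cv2.INTER_CUBIC))
E
```

```text
20.525 deck tcp mm [163.   26.6 160.9] rot err [-0.04  0.03  0.01] F deck [ 0.01 -0.53 -0.75] w 0.08570544911143041 [-0.27  0.22  0.18  1.81 -0.4  -0.33]
clamp_post [(0.71, array([130.8,  27.6,   2.4])), (0.68, array([165.6,  26.7,  61.3]))]
receiver_centre [(0.93, array([  78.4, -186.5,    3.5])), (0.84, array([53.4, 25.3, 17.4]))]
deck [(0.59, array([-0.3, -1.5,  0.8]))]
```

View pics/h_wrist.png

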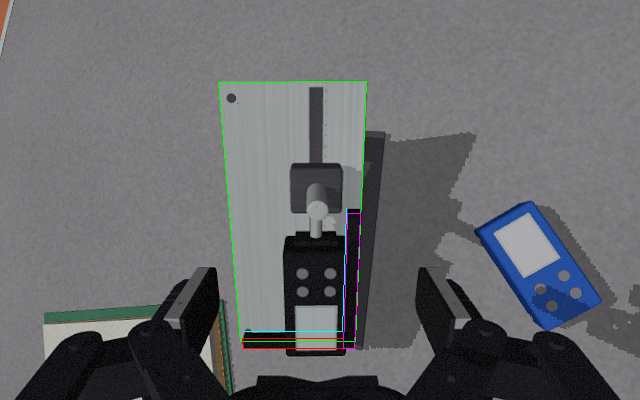

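View pics/h_scene.png

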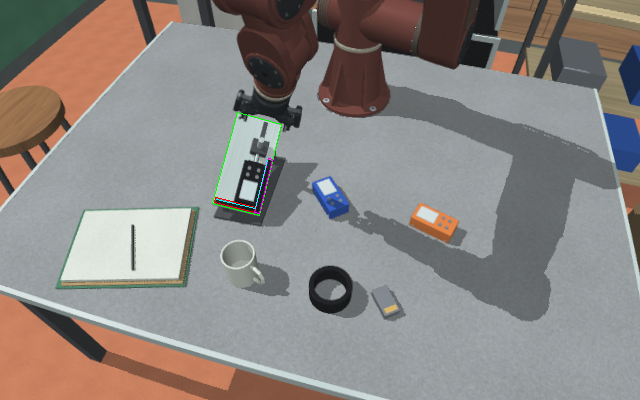

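The jaw rests on the receiver's end (wrist 316,236), the hand is clear and the bystanders are in place. One last raw crop of the corner.

Run:
```python
from h import *
from workcell import *
a=get_image("scene")[125:225,205:290];b=get_image("wrist")[200:360,225:385]
a=cv2.convertScaleAbs(a,alpha=1.5);b=cv2.convertScaleAbs(b,alpha=3.5)
f=lambda x:cv2.resize(x,(int(x.shape[1]*500/x.shape[0])//1,500),interpolation=cv2.INTER_CUBIC)
o=np.hstack([f(a),f(b)]);print(o.shape);cv2.imwrite("pics/i.png",cv2.resize(o,None,fx=.85,fy=.85) if o.shape[1]>800 else o)
```

```text
(500, 925, 3)
```

View pics/i.png

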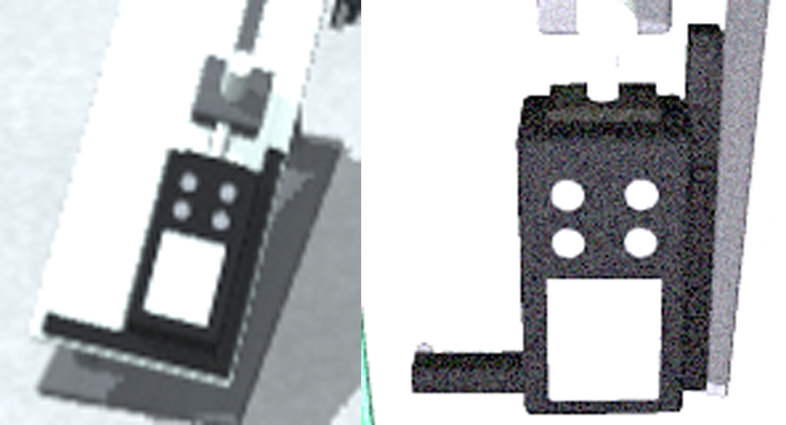

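The crop shows no plate between the receiver and either stop, and the jaw is on its end. I'm handing in.

```bash
python3 -c "
from workcell import *
print(observe()['time_s']);print(close_job())"
```

```text
20.875
the job is handed in; nothing more can be done
None
```

I laid the black receiver on the sloping deck with a light touch (about 10 N) and let go. It slid by itself into the locating corner. I then gripped the clamp post, pushed the clamp down the slope and felt the jaw meet the receiver's end. After that I took the load off the arm, opened the hand and backed clear. The job was handed in at 20.9 s.

- **Jaw force:** I estimate 6 to 7 N. The push read 13.4 N against about 7.4 N of drag, which leaves about 6 N. The spring gave about 1.4 mm, which suggests nearer 7 N. The clamp did not move as I took the load off before opening.
- **Receiver home:** The last close-up shows no plate between the receiver and either stop. The fitted outline and the networks were off by 2 to 4 mm. I put most of this down to calibration, because the end stop showed a sideways offset in the same direction.
- **Surroundings:** The tape roll, mug, spare battery and both look-alikes were not touched.

One early check disagreed: my first fit put the deck about 10 mm too low because I had mislabelled some of its edges. I corrected that before moving, and the plate was then felt within about 2 mm of the corrected height.

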